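# Lift the butter dish off its stand with the dish lifter

## Task

Take the dish lifter by its handle and slide its flat blade in under the butter dish that stands on the low wooden stand, through the stand's open front, until the dish is over the middle of the blade. Then raise the dish on the lifter at least 8 cm clear of the stand and finish there above the stand, still holding the lifter, with the dish level and still. Do not touch the dish with the gripper, do not tip it, and leave the cup, apple and salt shaker where they are.

Things in the scene. Friction and masses are not known exactly. Their poses are not given: they have to be found in the camera images.
- handle (a point): Centre of the dish lifter's dark wooden handle, a bar 94 mm long in x, 20 mm wide in y, 26 mm tall, hanging over the blade. Lifter axes: x points from the upright strap to the blade's nose (the way it is slid in), z up. The handle's centre is 165 mm above the blade's underside.
- blade (a point): Middle of the lifter's flat blade, on its top face, directly below the handle's centre (161 mm lower); lifter axes. The blade is 4 mm thick, 56 mm wide and reaches 60 mm ahead of and 60 mm behind this point (nose 44 mm wide). The front face of the upright strap (24 mm wide) is 48 mm behind this point.
- lifter: The whole dish lifter, loose, about 0.22 kg, a steel C seen from the side: flat blade below, upright strap behind, handle above, open in front. At the start it stands upright on its blade on the worktop. Origin on the blade's underside, directly below the handle's centre; axes as for the handle.
- dish (a point): Centre (half-way up) of the covered red butter dish on the stand (not the like one on the tray far left): 75 mm in x, 135 mm in y, 74 mm tall with its knob, lid fixed, about 0.2 kg, loose. z up. It lies across the two runners of the stand; its flat underside is 37 mm below this point.
- butter_dish: The butter dish; origin at the centre of its underside, axes as for point dish.
- stand: Low wooden stand, fixed; origin on the worktop below its middle. Two runners 104 mm long in x, 14 mm wide, 34 mm tall, centred 55 mm either side: the gap between is 96 mm wide, open at front (-x, robot's side) and back. Thin straps cross the gap up to 4 mm above the worktop: 30 mm free height under the dish. The blade goes in along +x.
- stand_top (a point): Middle of the stand at the height of the runners' tops (34 mm above the worktop), stand axes.
- cup_mid (a point): Orange cup with handle, 78x105x76 mm, centre half-way up. Leave it.
- apple_mid (a point): Apple, 74x74x61 mm, centre half-way up. Leave it.
- salt_mid (a point): Salt shaker, 44x44x90 mm, centre half-way up. Leave it.
Not all that is in view belongs to the job. Several things have the shape of the lifter; the one meant has the colours described above.

How it is judged:
On the way, in this order (a step that is already met when the one before it is completed fails the run):
1. the lifter's blade is in the gap under the dish, the dish over the middle of the blade and still resting on the stand (x of dish in the frame of blade between -0.022 and 0.022 m and y of dish in the frame of blade between -0.022 and 0.022 m and contact force between stand and butter_dish above 0.3 N and z of blade in the frame of dish between -0.075 and -0.033 m and height (world z) of dish below 0.079 m), for 0.1 s.
2. the dish is carried by the lifter, off the stand (contact force between stand and butter_dish below 0.05 N and contact force between lifter and butter_dish above 0.5 N and z of dish in the frame of stand_top above 0.057 m), for 0.1 s.
At the end, for the whole second after the job is handed in: Lifter held by the gripper; dish on the blade alone, within 22 mm of the blade's middle both ways, underside 75 mm or more above the stand's top and within 150 mm of above its middle, level within 0.1 rad, slower than 20 mm/s and 0.1 rad/s (x of dish in the frame of blade between -0.022 and 0.022 m and y of dish in the frame of blade between -0.022 and 0.022 m and contact force between stand and butter_dish below 0.05 N and contact force between lifter and butter_dish above 0.5 N and contact force between lifter and the fingers above 1 N and z of dish in the frame of stand_top above 0.112 m and horizontal distance between dish and stand_top below 0.15 m and angle between dish's own z axis and vertical below 0.1 rad and linear speed of butter_dish below 0.02 m/s and angular speed of butter_dish below 0.1 rad/s and contact force between lifter and stand below 0.05 N); the arm keeps its last pose, push and grip.
It fails at once if the gripper or arm touches the butter dish (contact force between any of the fingers, the arm and butter_dish above 0.5 N).
It fails at once if the butter dish is tipped more than 0.3 rad (angle between dish's own z axis and vertical above 0.3 rad).
It fails at once if the cup, apple or salt shaker is moved more than 30 mm (distance of any of cup_mid, apple_mid, salt_mid from where it was at the start of the episode above 0.03 m).
It also fails if it takes over 48 s, if anything falls off the work surface, if the arm or the gripper's body presses on something with over 40 N, if the wrist force passes 120 N, or if a joint passes its speed limit or range.

## Robot

A 7-joint arm with a two-finger parallel gripper is mounted at the origin on a cart in front of the work surface, level with it; the furniture and walls round the work are solid. World frame = base frame: x ahead of the robot, y to its left, z up, the work surface at z = 0. Lengths are in m, angles in rad, forces in N, time in s.
With the tool pointing down it reaches from about 0.4 to 0.9 m from the base axis. Payload 5.6 kg.
Tool frame: the origin (TCP) lies at the very end of the fingers, on their centre line; the grasp point (between the pads) lies 19 mm behind it (r.tcp_to_grasp is the distance from the TCP to the grasp point, in m); z points along the fingers, y is the line along which they close (so a half turn about z gives the same grasp; the last joint's range is limited). The gripper opens to 92 mm and grips with 3 to 60 N. Pads are 20 mm wide; open, the fingers measure 128 mm over their backs; the gripper's body (75 mm by 189 mm) begins 69 mm behind the grasp point.
Start: joints at [-1.262, 0.468, -0.012, 1.603, 0.006, 1.071, -0.056], TCP at [0.224, 0.61, 0.215] pointing down, gripper open.
Joint ranges: [-2.53, 2.53], [-0.31, 2.02], [-1.57, 1.55], [0.28, 2.44], [-1.29, 4.43], [0.15, 1.84], [-2.92, 2.92]. Speed limits (rad/s): [2.57, 2.57, 3.14, 3.14, 3.14, 3.14, 3.14].

## Interface

Orientations are given as a rotation vector (axis times angle).
In Python, from bench import monitor, read_camera, get_calibration, sign_off, r gives the robot as it stands. The module is installed in compiled form; this text tells all that it offers.
- The arm moves only by the tool move_arm, never from a script. Its argument "motion" is a list of rows, each an object of numbers: "jaw": the opening, from -1 (shut) to 1 (fully open), so that 0 is half open; "x", "y", "z": the shift along the tool's x, y, z in units of 0.5 m (1.0 is 0.5 m); "rx", "ry", "rz": the turn, a rotation vector about the tool's x, y, z in units of 4 degrees (1.0 is 4 degrees). In form: [{"jaw": .., "x": .., "y": .., "z": .., "rx": .., "ry": .., "rz": ..}, ...]. A call has exactly 10 rows; each row shifts and turns the commanded pose from where the row before left it, along the tool's axes as they then stand; what a row does not reach is not made up. A row lasts 1/10 s, in which the tool goes at most 50 mm and 8.59 degrees, less where a joint would pass 70% of its speed; a pose out of reach is approached as far as the arm can. A call with a number of a shift or a turn outside -1 to 1 is refused whole. A call with a gripper value outside its range is refused whole. The fingers move at their own pace and stop on an object; "squeeze" is the grip in N (left out, the last holds). Time passes only in rows, so rows that do not move let the fingers close, or fill a call up. It gives the time, the measured TCP pose, the force, the opening and the grip force at its end, in the units of the state.
- monitor.observe(): the state, without advancing time (a new reading comes with each control period).
- read_camera(name): name is "scene" or "top"; returns the picture (420x560x3 uint8, blue, green, red); there is no depth.
- get_calibration(name): a dict with "fx", "fy", "cx", "cy" (pixels), "pose" (4x4, takes a point from camera to world coordinates). Camera axes: x right, y down, z forward; pixel columns grow to the right and rows downward; lengths in m; the calibration is good to about 2 mm. A picture is of the moment at which its call begins. get_calibration takes no time and is no camera call.
- sign_off(): hands the job in; it is judged then, once.
The state is a dict: "t": time; "q": joint angles; "dq": joint speeds; "joint_torque": joint torques, N m; "tool_pos": TCP position; "tool_rot": TCP orientation; "force": force on the tool from outside, world axes, zero at the start; "ft_torque": the same for the moment, N m; "finger_gap": finger opening in m; "gripper_force": force on a finger pad.
Only numpy, scipy, OpenCV 4.12 (cv2) and the standard library are available. Lean on these libraries where they do the work, as an engineer would, in place of code of your own. Each camera call takes 0.05 s, during which the arm holds its last target. There are 200 camera calls.

## Working session

There is one attempt and no reset: what is moved stays moved. The work goes in short steps, Python scripts to look and compute and a tool call to move; the robot and the scene stay as the last step left them, time stands still between calls to the robot, and variables do not carry over. Pictures are saved under pics/ and viewed, at most 10 in all, crops included, and the job is handed in when it is done.

Besides the shell and the picture viewer there is one more tool, called after "Request:" in YAML: its name, and indented under it one key for each argument. move_arm: Moves the arm, as the interface text tells. Shifts and turns lie within -1 to 1; 1 stands for 0.5 m of shift or 4 degrees of turn. Its arguments: {"type":"object","properties":{"motion":{"type":"array","items":{"type":"object","properties":{"jaw":{"type":"number"},"x":{"type":"number","minimum":-1,"maximum":1},"y":{"type":"number","minimum":-1,"maximum":1},"z":{"type":"number","minimum":-1,"maximum":1},"rx":{"type":"number","minimum":-1,"maximum":1},"ry":{"type":"number","minimum":-1,"maximum":1},"rz":{"type":"number","minimum":-1,"maximum":1}}}},"squeeze":{"type":"number"}},"required":["motion"]}

```bash
mkdir -p pics
python3 - <<'E'
from bench import *
import cv2
for n in("scene","top"):
    cv2.imwrite(f"pics/{n}0.png",read_camera(n)); c=get_calibration(n); print(n,c)
s=monitor.observe(); print(s["t"],s["tool_pos"],s["tool_rot"],s["finger_gap"],s["force"])
print(r.tcp_to_grasp)
E
```

```text
scene {'fx': 404.7433690340807, 'fy': 404.7433690340807, 'cx': 278.33087516973603, 'cy': 212.62848239026803, 'pose': array([[-0.92240285, -0.29817923,  0.24548347,  0.33270729],
       [-0.38612105,  0.72695986, -0.56783792,  0.60061675],
       [-0.00913915, -0.61856165, -0.78568312,  0.9157144 ],
       [ 0.        ,  0.        ,  0.        ,  1.        ]])}
top {'fx': 500.85110112842045, 'fy': 500.85110112842045, 'cx': 283.0693551962441, 'cy': 216.12354515801718, 'pose': array([[ 5.02194080e-01, -8.28671067e-01,  2.47195000e-01,
         2.16332826e-01],
       [-8.64754689e-01, -4.81456441e-01,  1.42825148e-01,
        -1.76533090e-01],
       [ 6.58557426e-04, -2.85488979e-01, -9.58381766e-01,
         1.51386066e+00],
       [ 0.00000000e+00,  0.00000000e+00,  0.00000000e+00,
         1.00000000e+00]])}
0.1 [0.22388591 0.60971251 0.21373667] [-5.49836579e-01 -3.09296396e+00  2.39981019e-03] 0.0918340419702216 [-1.01570856  0.86850234  0.75105073]
0.0187
```

View pics/scene0.png

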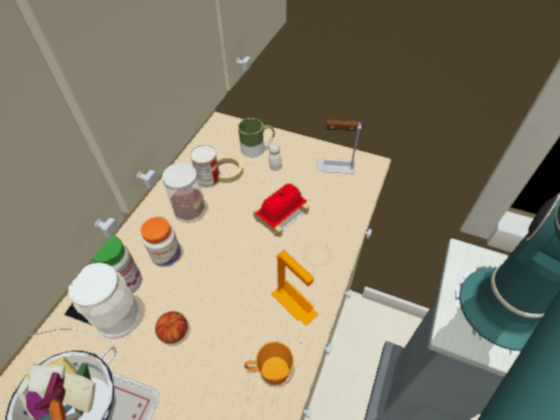

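View pics/top0.png

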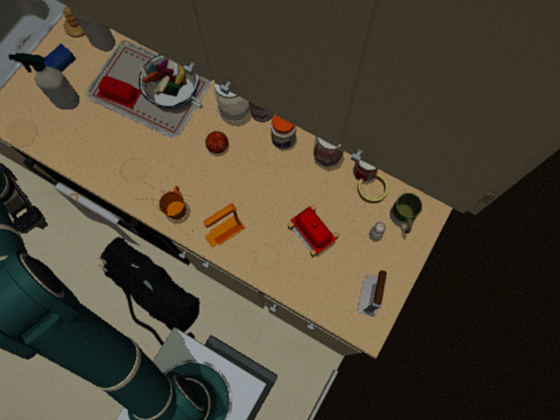

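The real lifter (dark handle, steel) is at about (375,290) in top and (340,145) in scene. The dish is at (313,229) in top and (282,207) in scene. The orange lifter-shaped thing is a decoy. I'll crop in for precise pixels.

Run:
```python
import cv2,numpy as np
a=cv2.imread("pics/top0.png")[195:325,280:410]; b=cv2.imread("pics/scene0.png")[110:240,245:375]
f=lambda i,u0,v0:cv2.resize(i,None,fx=6,fy=6,interpolation=cv2.INTER_CUBIC)[:600]
def grid(i,u0,v0,w,h,k):
    i=cv2.resize(i,None,fx=k,fy=k,interpolation=cv2.INTER_CUBIC); i=np.clip(i.astype(float)*1.2,0,255).astype('uint8')
    for x in range(0,w,10):
        cv2.line(i,(x*k,0),(x*k,5),(0,255,0),1); cv2.putText(i,str(u0+x),(x*k,14),0,.35,(255,0,0),1)
    for y in range(0,h,10):
        cv2.line(i,(0,y*k),(5,y*k),(0,255,0),1); cv2.putText(i,str(v0+y),(6,y*k+4),0,.35,(255,0,0),1)
    return i
T=cv2.imread("pics/top0.png");S=cv2.imread("pics/scene0.png")
cv2.imwrite("pics/t1.png",grid(T[200:320,280:400],280,200,120,120,5))
cv2.imwrite("pics/s1.png",grid(S[115:235,245:365],245,115,120,120,5))
```

```text
(no output)
```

View pics/t1.png

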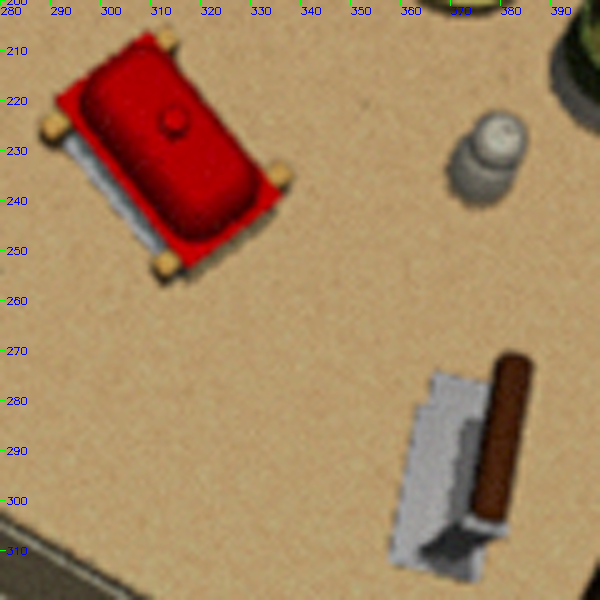

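View pics/s1.png

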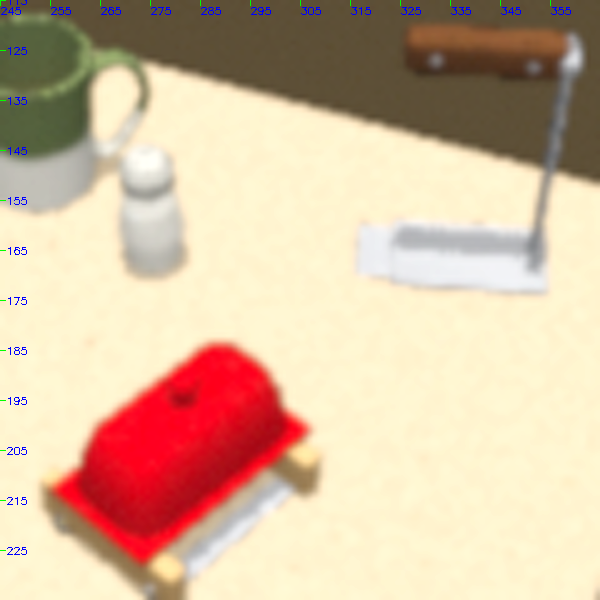

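```bash
cat > h.py <<'E'
import numpy as np
from bench import get_calibration
from scipy.optimize import least_squares
C={n:get_calibration(n) for n in("scene","top")}
def proj(n,P):
    c=C[n];M=np.linalg.inv(c["pose"]);p=M[:3,:3]@P+M[:3,3]
    return np.array([c["fx"]*p[0]/p[2]+c["cx"],c["fy"]*p[1]/p[2]+c["cy"]])
def place(v,L):
    c,s=np.cos(v[2]),np.sin(v[2]);return np.array([v[0]+c*L[0]-s*L[1],v[1]+s*L[0]+c*L[1],L[2]])
def fit(obs,x0,extra=lambda v,L:L):
    f=lambda v:np.concatenate([proj(n,place(v,extra(v,L)))-uv for n,L,uv in obs])
    s=least_squares(f,x0,loss="soft_l1");print(np.round(s.x,4),np.round(f(s.x).reshape(-1,2),1).tolist());return s.x
E
python3 - <<'E'
from h import *
L=[("top",(-.06,.028,.004),(358,313)),("top",(-.06,-.028,.004),(375,316)),("top",(.06,.022,.004),(366.5,274.5)),
("top",(0,0,.17),(380.3,287.3)),
("scene",(.06,.022,.004),(316,170)),("scene",(.06,-.022,.004),(316.8,160)),("scene",(-.06,.028,.004),(354,173.5)),("scene",(0,0,.167),(342,125))]
fit(L,[.6,-.5,.3])
w,d=.0375,.0675
D=[("top",(-w,d,0),(291.5,220)),("top",(-w,-d,0),(317.5,252.5)),("top",(w,-d,0),(336,237)),("top",(w,d,0),(309.5,206.5)),
("scene",(-w,-d,0),(307.5,201)),("scene",(-w,d,0),(274,227.5)),("scene",(w,d,0),(255.5,213))]
v=fit(D,[.6,-.2,-.4,.04],lambda v,L:(L[0],L[1],v[3]))
S=[("top",(-1,1,0),(291,225)),("top",(-1,-1,0),(313.3,252.5)),("top",(1,-1,0),(335.7,235)),("top",(1,1,0),(313,208)),
("scene",(-1,-1,0),(306,204)),("scene",(-1,1,0),(278,229)),("scene",(1,1,0),(255,211))]
fit(S,[*v[:3],.05,.04],lambda v,L:(L[0]*v[3],L[1]*.055,v[4]))
E
```

```text
[ 0.5231 -0.3009  0.3054] [[-0.9, -0.4], [0.6, 0.8], [-0.5, -0.5], [-0.2, -0.7], [0.4, -0.5], [0.1, -0.4], [1.2, -0.4], [-0.4, -0.2]]
[ 0.6077 -0.0577 -0.3825  0.0366] [[-1.4, -0.2], [0.4, 1.3], [1.0, 1.9], [-0.3, -1.0], [0.1, -0.5], [-0.2, 0.7], [-0.9, -0.1]]
[ 0.6085 -0.0573 -0.3772  0.044   0.0289] [[-0.1, -0.4], [0.3, -0.4], [0.1, -0.3], [0.1, -0.2], [-0.2, 1.9], [0.6, -0.4], [1.1, -0.1]]
```

```bash
cat >> h.py <<'E'
def seg(p,yaw,q,yaw2,n=10):
    """constant tool-frame row (tool down) from p,yaw to q,yaw2 in n rows; yaw = heading of tool x"""
    d=np.array(q)-p;dy=yaw2-yaw;M=np.zeros((2,2))
    for k in range(n):
        a=yaw+dy*k/n;M+=np.array([[np.cos(a),np.sin(a)],[np.sin(a),-np.cos(a)]])
    v=np.linalg.solve(M,d[:2]);print("x %.4f y %.4f z %.4f rz %.4f"%(v[0]/.5,v[1]/.5,-d[2]/n/.5,-np.degrees(dy)/4/n))
def state():
    from bench import monitor
    from scipy.spatial.transform import Rotation as R
    s=monitor.observe();T=R.from_rotvec(s["tool_rot"]).as_matrix()
    print("t",s["t"],"p",np.round(s["tool_pos"],4),"yaw",round(np.arctan2(T[1,0],T[0,0]),4),"zax",np.round(T[:,2],4),"F",np.round(s["force"],1),"gap",round(s["finger_gap"],4),"gf",s["gripper_force"],"q",np.round(s["q"],2))
    return np.array(s["tool_pos"]),np.arctan2(T[1,0],T[0,0])
E
python3 - <<'E'
from h import *
p,y=state()
Y=np.linspace(y,.305,5);b=np.radians([45,20,-5]);pts=[p]+[np.array([.62*np.cos(a),.62*np.sin(a),.30]) for a in b]+[np.array([.523,-.301,.26])]
for i in range(4):seg(pts[i],Y[i],pts[i+1],Y[i+1])
for n,uv in(("top",(225,228)),("top",(172,205)),("top",(377,238)),("top",(217,142))):
    c=C[n];d=c["pose"][:3,:3]@[(uv[0]-c["cx"])/c["fx"],(uv[1]-c["cy"])/c["fy"],1];o=c["pose"][:3,3];print(o-d*o[2]/d[2])
E
```

```text
t 0.1 p [0.2239 0.6097 0.2137] yaw 2.7897 zax [-4.0e-04 -1.5e-03 -1.0e+00] F [-1.   0.9  0.8] gap 0.0918 gf 0.0 q [-1.26  0.47 -0.01  1.6   0.01  1.07 -0.06]
x -0.0557 y -0.0024 z -0.0173 rz 0.8898
x -0.0529 y 0.0134 z -0.0000 rz 0.8898
x -0.0495 y 0.0229 z -0.0000 rz 0.8898
x -0.0456 y 0.0285 z 0.0080 rz 0.8898
[0.48189391 0.1868166  0.        ]
[0.46154276 0.37243078 0.        ]
[ 0.69226795 -0.23950932  0.        ]
[0.71794905 0.36567002 0.        ]
```

Request:
move_arm:
  motion:
    - {"x":-0.0557,"y":-0.0024,"z":-0.0173,"rz":0.89,"jaw":1}
    - {"x":-0.0557,"y":-0.0024,"z":-0.0173,"rz":0.89,"jaw":1}
    - {"x":-0.0557,"y":-0.0024,"z":-0.0173,"rz":0.89,"jaw":1}
    - {"x":-0.0557,"y":-0.0024,"z":-0.0173,"rz":0.89,"jaw":1}
    - {"x":-0.0557,"y":-0.0024,"z":-0.0173,"rz":0.89,"jaw":1}
    - {"x":-0.0557,"y":-0.0024,"z":-0.0173,"rz":0.89,"jaw":1}
    - {"x":-0.0557,"y":-0.0024,"z":-0.0173,"rz":0.89,"jaw":1}
    - {"x":-0.0557,"y":-0.0024,"z":-0.0173,"rz":0.89,"jaw":1}
    - {"x":-0.0557,"y":-0.0024,"z":-0.0173,"rz":0.89,"jaw":1}
    - {"x":-0.0557,"y":-0.0024,"z":-0.0173,"rz":0.89,"jaw":1}

```text
schema error: expected keys jaw, x, y, z, rx, ry, rz
```

Request:
move_arm:
  motion:
    - {"x":-0.0529,"y":0.0134,"rz":0.89,"jaw":1}
    - {"x":-0.0529,"y":0.0134,"rz":0.89,"jaw":1}
    - {"x":-0.0529,"y":0.0134,"rz":0.89,"jaw":1}
    - {"x":-0.0529,"y":0.0134,"rz":0.89,"jaw":1}
    - {"x":-0.0529,"y":0.0134,"rz":0.89,"jaw":1}
    - {"x":-0.0529,"y":0.0134,"rz":0.89,"jaw":1}
    - {"x":-0.0529,"y":0.0134,"rz":0.89,"jaw":1}
    - {"x":-0.0529,"y":0.0134,"rz":0.89,"jaw":1}
    - {"x":-0.0529,"y":0.0134,"rz":0.89,"jaw":1}
    - {"x":-0.0529,"y":0.0134,"rz":0.89,"jaw":1}

```text
schema error: expected keys jaw, x, y, z, rx, ry, rz
```

Request:
move_arm:
  motion:
    - {"x":-0.0495,"y":0.0229,"rz":0.89,"jaw":1}
    - {"x":-0.0495,"y":0.0229,"rz":0.89,"jaw":1}
    - {"x":-0.0495,"y":0.0229,"rz":0.89,"jaw":1}
    - {"x":-0.0495,"y":0.0229,"rz":0.89,"jaw":1}
    - {"x":-0.0495,"y":0.0229,"rz":0.89,"jaw":1}
    - {"x":-0.0495,"y":0.0229,"rz":0.89,"jaw":1}
    - {"x":-0.0495,"y":0.0229,"rz":0.89,"jaw":1}
    - {"x":-0.0495,"y":0.0229,"rz":0.89,"jaw":1}
    - {"x":-0.0495,"y":0.0229,"rz":0.89,"jaw":1}
    - {"x":-0.0495,"y":0.0229,"rz":0.89,"jaw":1}

```text
schema error: expected keys jaw, x, y, z, rx, ry, rz
```

Run:
```python
from h import *
p,y=state(); seg(p,y,[.523,-.301,.26],.305)
```

```text
t 0.1 p [0.2239 0.6097 0.2137] yaw 2.7897 zax [-4.0e-04 -1.5e-03 -1.0e+00] F [-1.   0.9  0.8] gap 0.0918 gf 0.0 q [-1.26  0.47 -0.01  1.6   0.01  1.07 -0.06]
x -0.2451 y 0.0539 z -0.0093 rz 3.5591
```

All keys are required in each row, so nothing has moved yet. I'll resend with the full keys.

Request:
move_arm:
  motion:
    - {"jaw":1,"x":-0.0557,"y":-0.0024,"z":-0.0173,"rx":0,"ry":0,"rz":0.89}
    - {"jaw":1,"x":-0.0557,"y":-0.0024,"z":-0.0173,"rx":0,"ry":0,"rz":0.89}
    - {"jaw":1,"x":-0.0557,"y":-0.0024,"z":-0.0173,"rx":0,"ry":0,"rz":0.89}
    - {"jaw":1,"x":-0.0557,"y":-0.0024,"z":-0.0173,"rx":0,"ry":0,"rz":0.89}
    - {"jaw":1,"x":-0.0557,"y":-0.0024,"z":-0.0173,"rx":0,"ry":0,"rz":0.89}
    - {"jaw":1,"x":-0.0557,"y":-0.0024,"z":-0.0173,"rx":0,"ry":0,"rz":0.89}
    - {"jaw":1,"x":-0.0557,"y":-0.0024,"z":-0.0173,"rx":0,"ry":0,"rz":0.89}
    - {"jaw":1,"x":-0.0557,"y":-0.0024,"z":-0.0173,"rx":0,"ry":0,"rz":0.89}
    - {"jaw":1,"x":-0.0557,"y":-0.0024,"z":-0.0173,"rx":0,"ry":0,"rz":0.89}
    - {"jaw":1,"x":-0.0557,"y":-0.0024,"z":-0.0173,"rx":0,"ry":0,"rz":0.89}

```text
t: 1.1
tool_pos: [0.4395, 0.4369, 0.3018]
tool_rot: [-1.476, -2.773, -0.0]
force: [-0.4, 0.1, 1.0]
finger_gap: 0.0921
gripper_force: 0.0
```

Run:
```python
from h import *
p,y=state(); Y=np.linspace(y,.305,4);b=np.radians([20,-5]);pts=[p]+[np.array([.62*np.cos(a),.62*np.sin(a),.30]) for a in b]+[np.array([.523,-.301,.26])]
for i in range(3):seg(pts[i],Y[i],pts[i+1],Y[i+1])
```

```text
t 1.1 p [0.4395 0.4369 0.3018] yaw 2.1632 zax [-0.e+00  1.e-04 -1.e+00] F [-0.4  0.1  1. ] gap 0.0921 gf 0.0 q [-0.99  0.34  0.2   1.59 -0.07  1.21 -0.18]
x -0.0524 y 0.0136 z 0.0004 rz 0.8872
x -0.0494 y 0.0231 z -0.0000 rz 0.8872
x -0.0456 y 0.0285 z 0.0080 rz 0.8872
```

Request:
move_arm:
  motion:
    - {"jaw":1,"x":-0.0524,"y":0.0136,"z":0,"rx":0,"ry":0,"rz":0.887}
    - {"jaw":1,"x":-0.0524,"y":0.0136,"z":0,"rx":0,"ry":0,"rz":0.887}
    - {"jaw":1,"x":-0.0524,"y":0.0136,"z":0,"rx":0,"ry":0,"rz":0.887}
    - {"jaw":1,"x":-0.0524,"y":0.0136,"z":0,"rx":0,"ry":0,"rz":0.887}
    - {"jaw":1,"x":-0.0524,"y":0.0136,"z":0,"rx":0,"ry":0,"rz":0.887}
    - {"jaw":1,"x":-0.0524,"y":0.0136,"z":0,"rx":0,"ry":0,"rz":0.887}
    - {"jaw":1,"x":-0.0524,"y":0.0136,"z":0,"rx":0,"ry":0,"rz":0.887}
    - {"jaw":1,"x":-0.0524,"y":0.0136,"z":0,"rx":0,"ry":0,"rz":0.887}
    - {"jaw":1,"x":-0.0524,"y":0.0136,"z":0,"rx":0,"ry":0,"rz":0.887}
    - {"jaw":1,"x":-0.0524,"y":0.0136,"z":0,"rx":0,"ry":0,"rz":0.887}

```text
t: 2.1
tool_pos: [0.5833, 0.2128, 0.3011]
tool_rot: [-2.251, -2.191, -0.0]
force: [-0.8, 0.2, -0.1]
finger_gap: 0.0918
gripper_force: 0.0
```

Request:
move_arm:
  motion:
    - {"jaw":1,"x":-0.0494,"y":0.0231,"z":0,"rx":0,"ry":0,"rz":0.887}
    - {"jaw":1,"x":-0.0494,"y":0.0231,"z":0,"rx":0,"ry":0,"rz":0.887}
    - {"jaw":1,"x":-0.0494,"y":0.0231,"z":0,"rx":0,"ry":0,"rz":0.887}
    - {"jaw":1,"x":-0.0494,"y":0.0231,"z":0,"rx":0,"ry":0,"rz":0.887}
    - {"jaw":1,"x":-0.0494,"y":0.0231,"z":0,"rx":0,"ry":0,"rz":0.887}
    - {"jaw":1,"x":-0.0494,"y":0.0231,"z":0,"rx":0,"ry":0,"rz":0.887}
    - {"jaw":1,"x":-0.0494,"y":0.0231,"z":0,"rx":0,"ry":0,"rz":0.887}
    - {"jaw":1,"x":-0.0494,"y":0.0231,"z":0,"rx":0,"ry":0,"rz":0.887}
    - {"jaw":1,"x":-0.0494,"y":0.0231,"z":0,"rx":0,"ry":0,"rz":0.887}
    - {"jaw":1,"x":-0.0494,"y":0.0231,"z":0,"rx":0,"ry":0,"rz":0.887}

```text
t: 3.1
tool_pos: [0.6153, -0.0431, 0.2974]
tool_rot: [-2.79, -1.41, 0.01]
force: [2.1, 9.2, -24.1]
finger_gap: 0.092
gripper_force: 0.0
```

Request:
move_arm:
  motion:
    - {"jaw":1,"x":-0.0456,"y":0.0285,"z":0.008,"rx":0,"ry":0,"rz":0.887}
    - {"jaw":1,"x":-0.0456,"y":0.0285,"z":0.008,"rx":0,"ry":0,"rz":0.887}
    - {"jaw":1,"x":-0.0456,"y":0.0285,"z":0.008,"rx":0,"ry":0,"rz":0.887}
    - {"jaw":1,"x":-0.0456,"y":0.0285,"z":0.008,"rx":0,"ry":0,"rz":0.887}
    - {"jaw":1,"x":-0.0456,"y":0.0285,"z":0.008,"rx":0,"ry":0,"rz":0.887}
    - {"jaw":1,"x":-0.0456,"y":0.0285,"z":0.008,"rx":0,"ry":0,"rz":0.887}
    - {"jaw":1,"x":-0.0456,"y":0.0285,"z":0.008,"rx":0,"ry":0,"rz":0.887}
    - {"jaw":1,"x":-0.0456,"y":0.0285,"z":0.008,"rx":0,"ry":0,"rz":0.887}
    - {"jaw":1,"x":-0.0456,"y":0.0285,"z":0.008,"rx":0,"ry":0,"rz":0.887}
    - {"jaw":1,"x":-0.0456,"y":0.0285,"z":0.008,"rx":0,"ry":0,"rz":0.887}

```text
t: 4.1
tool_pos: [0.5245, -0.3002, 0.2607]
tool_rot: [-3.105, -0.478, -0.0]
force: [0.7, -0.5, -0.4]
finger_gap: 0.0922
gripper_force: 0.0
```

Run:
```python
from h import *
p,y=state(); seg(p,y,[.523,-.301,.147],.305)
```

```text
t 4.1 p [ 0.5245 -0.3002  0.2607] yaw 0.3054 zax [ 0.e+00  1.e-04 -1.e+00] F [ 0.7 -0.5 -0.4] gap 0.0922 gf 0.0 q [-0.14  0.42  0.81  1.71 -0.33  1.15 -0.5 ]
x -0.0003 y 0.0001 z 0.0227 rz 0.0006
```

The force read -24 N in z while passing over the stand, so I'll check the scene.

Run:
```python
from bench import *
import cv2,numpy as np
a=read_camera("scene");b=read_camera("top");cv2.imwrite("pics/s2raw.png",a);cv2.imwrite("pics/t2raw.png",b)
cv2.imwrite("pics/c2.png",np.hstack([a[:,100:500],b[:,160:560]]))
s=monitor.observe();print(s["force"],s["joint_torque"])
```

```text
[0.41850735 0.35666584 0.04560387] [ 6.64884243e-01 -4.08524144e+01  8.82688969e+00 -2.39280170e+01
 -1.30207082e-01 -7.30096945e-03 -9.29088303e-03]
```

View pics/c2.png

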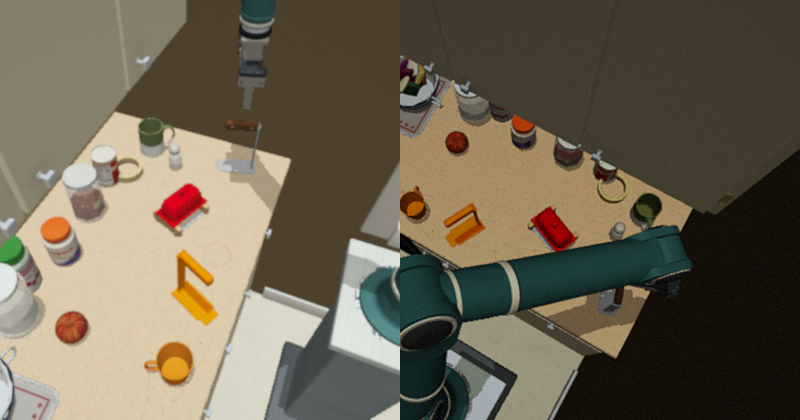

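Run:
```python
from h import *
for s in((243,62),(147,177),(106,226)):
  for t in((487,198),(357,155),(225,86)):
    f=lambda P:np.concatenate([proj("scene",P)-s,proj("top",P)-t]);q=least_squares(f,[.8,0,.4]);print(s,t,np.round(q.x,3),round(q.cost,1))
```

```text
(243, 62) (487, 198) [ 0.892 -0.443  0.195] 4.2
(243, 62) (357, 155) [ 0.708 -0.09   0.439] 0.0
(243, 62) (225, 86) [0.579 0.178 0.628] 289.3
(147, 177) (487, 198) [ 1.567 -0.642 -0.895] 616.8
(147, 177) (357, 155) [ 0.987 -0.035 -0.007] 415.1
(147, 177) (225, 86) [0.706 0.27  0.44 ] 0.1
(106, 226) (487, 198) [ 2.421 -0.891 -2.274] 1202.5
(106, 226) (357, 155) [ 1.198  0.009 -0.345] 850.8
(106, 226) (225, 86) [0.779 0.325 0.332] 46.3
```

The cabinet front with its knobs is at x≈0.71, z≈0.44, and the gripper body probably brushed a knob there. I'll keep lower and further back in that area. Nothing in the scene has moved, so now I'll descend and grasp.

Request:
move_arm:
  motion:
    - {"jaw":1,"x":-0.0003,"y":0,"z":0.0227,"rx":0,"ry":0,"rz":0}
    - {"jaw":1,"x":-0.0003,"y":0,"z":0.0227,"rx":0,"ry":0,"rz":0}
    - {"jaw":1,"x":-0.0003,"y":0,"z":0.0227,"rx":0,"ry":0,"rz":0}
    - {"jaw":1,"x":-0.0003,"y":0,"z":0.0227,"rx":0,"ry":0,"rz":0}
    - {"jaw":1,"x":-0.0003,"y":0,"z":0.0227,"rx":0,"ry":0,"rz":0}
    - {"jaw":1,"x":-0.0003,"y":0,"z":0.0227,"rx":0,"ry":0,"rz":0}
    - {"jaw":1,"x":-0.0003,"y":0,"z":0.0227,"rx":0,"ry":0,"rz":0}
    - {"jaw":1,"x":-0.0003,"y":0,"z":0.0227,"rx":0,"ry":0,"rz":0}
    - {"jaw":1,"x":-0.0003,"y":0,"z":0.0227,"rx":0,"ry":0,"rz":0}
    - {"jaw":1,"x":-0.0003,"y":0,"z":0.0227,"rx":0,"ry":0,"rz":0}

```text
t: 5.2
tool_pos: [0.5245, -0.299, 0.1467]
tool_rot: [-3.104, -0.486, -0.0]
force: [0.3, 0.0, 0.2]
finger_gap: 0.0918
gripper_force: 0.0
```

Request:
move_arm:
  motion:
    - {"jaw":0.5,"x":0,"y":0,"z":0,"rx":0,"ry":0,"rz":0}
    - {"jaw":0.2,"x":0,"y":0,"z":0,"rx":0,"ry":0,"rz":0}
    - {"jaw":-0.2,"x":0,"y":0,"z":0,"rx":0,"ry":0,"rz":0}
    - {"jaw":-0.4,"x":0,"y":0,"z":0,"rx":0,"ry":0,"rz":0}
    - {"jaw":-0.5,"x":0,"y":0,"z":0,"rx":0,"ry":0,"rz":0}
    - {"jaw":-0.6,"x":0,"y":0,"z":0,"rx":0,"ry":0,"rz":0}
    - {"jaw":-0.7,"x":0,"y":0,"z":0,"rx":0,"ry":0,"rz":0}
    - {"jaw":-1,"x":0,"y":0,"z":0,"rx":0,"ry":0,"rz":0}
    - {"jaw":-1,"x":0,"y":0,"z":0,"rx":0,"ry":0,"rz":0}
    - {"jaw":-1,"x":0,"y":0,"z":0,"rx":0,"ry":0,"rz":0}
  squeeze: 50

```text
t: 6.2
tool_pos: [0.5246, -0.2989, 0.1476]
tool_rot: [3.104, 0.486, 0.0]
force: [-0.1, -0.3, -1.1]
finger_gap: 0.0195
gripper_force: 50.0
```

Run:
```python
from h import *
p,y=state()
ys=-.38;tgt=np.array([.608,-.0575]);f=tgt-.165*np.array([np.cos(ys),np.sin(ys)]);print(f)
up=p+[0,0,.10]; seg(p,y,up,y); m=np.array([.47,-.16,up[2]]); seg(up,y,m,(y+ys)/2); seg(m,(y+ys)/2,[*f,up[2]],ys)
```

```text
t 6.2 p [ 0.5246 -0.2989  0.1476] yaw 0.3106 zax [ 3.e-04  0.e+00 -1.e+00] F [-0.1 -0.3 -1.1] gap 0.0195 gf 49.96132493019104 q [-0.08  0.55  0.73  1.82 -0.44  0.95 -0.41]
[0.45477034 0.00370188]
x 0.0000 y -0.0000 z -0.0200 rz -0.0000
x -0.0065 y -0.0293 z -0.0000 rz 0.4946
x -0.0092 y -0.0317 z -0.0000 rz 0.4946
```

Gripped at a 19.5 mm gap with 50 N. Next: lift 10 cm and travel to the front of the stand.

Request:
move_arm:
  motion:
    - {"jaw":-1,"x":0,"y":0,"z":-0.02,"rx":0,"ry":0,"rz":0}
    - {"jaw":-1,"x":0,"y":0,"z":-0.02,"rx":0,"ry":0,"rz":0}
    - {"jaw":-1,"x":0,"y":0,"z":-0.02,"rx":0,"ry":0,"rz":0}
    - {"jaw":-1,"x":0,"y":0,"z":-0.02,"rx":0,"ry":0,"rz":0}
    - {"jaw":-1,"x":0,"y":0,"z":-0.02,"rx":0,"ry":0,"rz":0}
    - {"jaw":-1,"x":0,"y":0,"z":-0.02,"rx":0,"ry":0,"rz":0}
    - {"jaw":-1,"x":0,"y":0,"z":-0.02,"rx":0,"ry":0,"rz":0}
    - {"jaw":-1,"x":0,"y":0,"z":-0.02,"rx":0,"ry":0,"rz":0}
    - {"jaw":-1,"x":0,"y":0,"z":-0.02,"rx":0,"ry":0,"rz":0}
    - {"jaw":-1,"x":0,"y":0,"z":-0.02,"rx":0,"ry":0,"rz":0}

```text
t: 7.2
tool_pos: [0.5244, -0.2989, 0.2484]
tool_rot: [-3.104, -0.486, -0.0]
force: [0.1, 0.0, -1.7]
finger_gap: 0.0196
gripper_force: 50.0
```

Request:
move_arm:
  motion:
    - {"jaw":-1,"x":-0.0065,"y":-0.0293,"z":0,"rx":0,"ry":0,"rz":0.4946}
    - {"jaw":-1,"x":-0.0065,"y":-0.0293,"z":0,"rx":0,"ry":0,"rz":0.4946}
    - {"jaw":-1,"x":-0.0065,"y":-0.0293,"z":0,"rx":0,"ry":0,"rz":0.4946}
    - {"jaw":-1,"x":-0.0065,"y":-0.0293,"z":0,"rx":0,"ry":0,"rz":0.4946}
    - {"jaw":-1,"x":-0.0065,"y":-0.0293,"z":0,"rx":0,"ry":0,"rz":0.4946}
    - {"jaw":-1,"x":-0.0065,"y":-0.0293,"z":0,"rx":0,"ry":0,"rz":0.4946}
    - {"jaw":-1,"x":-0.0065,"y":-0.0293,"z":0,"rx":0,"ry":0,"rz":0.4946}
    - {"jaw":-1,"x":-0.0065,"y":-0.0293,"z":0,"rx":0,"ry":0,"rz":0.4946}
    - {"jaw":-1,"x":-0.0065,"y":-0.0293,"z":0,"rx":0,"ry":0,"rz":0.4946}
    - {"jaw":-1,"x":-0.0065,"y":-0.0293,"z":0,"rx":0,"ry":0,"rz":0.4946}

```text
t: 8.2
tool_pos: [0.4697, -0.1595, 0.248]
tool_rot: [-3.141, 0.057, -0.001]
force: [0.0, 0.1, -2.3]
finger_gap: 0.0198
gripper_force: 50.0
```

Request:
move_arm:
  motion:
    - {"jaw":-1,"x":-0.0092,"y":-0.0317,"z":0,"rx":0,"ry":0,"rz":0.4946}
    - {"jaw":-1,"x":-0.0092,"y":-0.0317,"z":0,"rx":0,"ry":0,"rz":0.4946}
    - {"jaw":-1,"x":-0.0092,"y":-0.0317,"z":0,"rx":0,"ry":0,"rz":0.4946}
    - {"jaw":-1,"x":-0.0092,"y":-0.0317,"z":0,"rx":0,"ry":0,"rz":0.4946}
    - {"jaw":-1,"x":-0.0092,"y":-0.0317,"z":0,"rx":0,"ry":0,"rz":0.4946}
    - {"jaw":-1,"x":-0.0092,"y":-0.0317,"z":0,"rx":0,"ry":0,"rz":0.4946}
    - {"jaw":-1,"x":-0.0092,"y":-0.0317,"z":0,"rx":0,"ry":0,"rz":0.4946}
    - {"jaw":-1,"x":-0.0092,"y":-0.0317,"z":0,"rx":0,"ry":0,"rz":0.4946}
    - {"jaw":-1,"x":-0.0092,"y":-0.0317,"z":0,"rx":0,"ry":0,"rz":0.4946}
    - {"jaw":-1,"x":-0.0092,"y":-0.0317,"z":0,"rx":0,"ry":0,"rz":0.4946}

```text
t: 9.2
tool_pos: [0.4548, 0.0041, 0.2481]
tool_rot: [-3.084, 0.596, -0.001]
force: [0.6, 0.1, -2.0]
finger_gap: 0.0195
gripper_force: 50.0
```

Run:
```python
from h import *
from bench import read_camera
import cv2
p,y=state()
a=read_camera("scene");b=read_camera("top");cv2.imwrite("pics/s3raw.png",a);cv2.imwrite("pics/t3raw.png",b)
k=lambda i:cv2.resize(i,(400,600),interpolation=cv2.INTER_CUBIC)
cv2.imwrite("pics/c3.png",np.hstack([k(a[140:290,240:340]),k(b[170:320,240:340])]))
seg(p,y,[.4548,.0037,.146+.015],-.38)
```

```text
t 9.2 p [0.4548 0.0041 0.2481] yaw -0.3818 zax [ 5.e-04  6.e-04 -1.e+00] F [ 0.6  0.1 -2. ] gap 0.0195 gf 49.959819316864014 q [-0.87  0.09  0.86  2.06 -0.08  1.02 -1.93]
x 0.0000 y 0.0001 z 0.0174 rz -0.0025
```

View pics/c3.png

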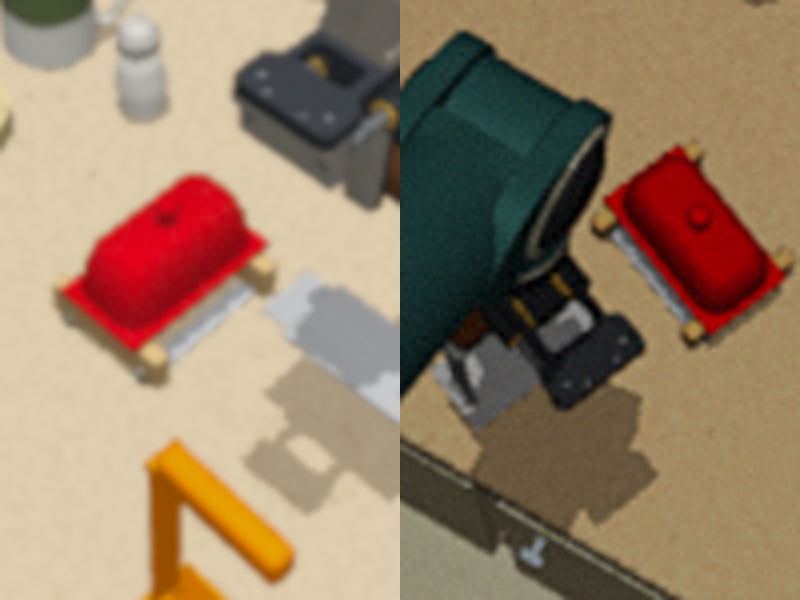

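Run:
```python
from h import *
for L in((.06,.022),(.06,-.022),(-.06,.028),(0,.028)):
    P=place([.4548,.0041,-.382],(*L,.1058)); print(L,proj("scene",P).round(1),proj("top",P).round(1))
```

```text
(0.06, 0.022) [304.8 216.8] [281.8 238.7]
(0.06, -0.022) [316.4 207.1] [291.2 250.4]
(-0.06, 0.028) [340.4 246. ] [247.4 262.2]
(0, 0.028) [321.3 231.7] [264.1 249.6]
```

Request:
move_arm:
  motion:
    - {"jaw":-1,"x":0,"y":0,"z":0.0171,"rx":0,"ry":0,"rz":0}
    - {"jaw":-1,"x":0,"y":0,"z":0.0171,"rx":0,"ry":0,"rz":0}
    - {"jaw":-1,"x":0,"y":0,"z":0.0171,"rx":0,"ry":0,"rz":0}
    - {"jaw":-1,"x":0,"y":0,"z":0.0171,"rx":0,"ry":0,"rz":0}
    - {"jaw":-1,"x":0,"y":0,"z":0.0171,"rx":0,"ry":0,"rz":0}
    - {"jaw":-1,"x":0,"y":0,"z":0.0171,"rx":0,"ry":0,"rz":0}
    - {"jaw":-1,"x":0,"y":0,"z":0.0171,"rx":0,"ry":0,"rz":0}
    - {"jaw":-1,"x":0,"y":0,"z":0.0171,"rx":0,"ry":0,"rz":0}
    - {"jaw":-1,"x":0,"y":0,"z":0.0171,"rx":0,"ry":0,"rz":0}
    - {"jaw":-1,"x":0,"y":0,"z":0.0171,"rx":0,"ry":0,"rz":0}

```text
t: 10.3
tool_pos: [0.4549, 0.0036, 0.1614]
tool_rot: [3.085, -0.593, 0.0]
force: [0.1, -0.4, -1.8]
finger_gap: 0.0195
gripper_force: 50.0
```

Request:
move_arm:
  motion:
    - {"jaw":-1,"x":0.014,"y":0,"z":0,"rx":0,"ry":0,"rz":0}
    - {"jaw":-1,"x":0.014,"y":0,"z":0,"rx":0,"ry":0,"rz":0}
    - {"jaw":-1,"x":0.014,"y":0,"z":0,"rx":0,"ry":0,"rz":0}
    - {"jaw":-1,"x":0.014,"y":0,"z":0,"rx":0,"ry":0,"rz":0}
    - {"jaw":-1,"x":0.014,"y":0,"z":0,"rx":0,"ry":0,"rz":0}
    - {"jaw":-1,"x":0.014,"y":0,"z":0,"rx":0,"ry":0,"rz":0}
    - {"jaw":-1,"x":0.014,"y":0,"z":0,"rx":0,"ry":0,"rz":0}
    - {"jaw":-1,"x":0.014,"y":0,"z":0,"rx":0,"ry":0,"rz":0}
    - {"jaw":-1,"x":0.014,"y":0,"z":0,"rx":0,"ry":0,"rz":0}
    - {"jaw":-1,"x":0.014,"y":0,"z":0,"rx":0,"ry":0,"rz":0}

```text
t: 11.3
tool_pos: [0.5204, -0.0225, 0.1621]
tool_rot: [-3.085, 0.593, 0.0]
force: [-0.2, 0.9, -1.7]
finger_gap: 0.0197
gripper_force: 50.0
```

Run:
```python
from h import *
from bench import read_camera
import cv2
p,y=state()
t=np.array([.608,-.0575])+.003*np.array([np.cos(-.38),np.sin(-.38)]);seg(p,y,[*t,.1626],-.38)
a=read_camera("scene");cv2.imwrite("pics/c4.png",cv2.resize(a[140:260,240:360],(600,600),interpolation=cv2.INTER_CUBIC))
for L in((.06,.022),(.06,-.022),(-.06,.028),(0,.028)):
    P=place([p[0],p[1],y],(*L,.019)); print(L,proj("scene",P).round(1))
```

```text
t 11.3 p [ 0.5204 -0.0225  0.1621] yaw -0.3799 zax [-0.  0. -1.] F [-0.2  0.9 -1.7] gap 0.0197 gf 49.960777759552 q [-0.65  0.38  0.78  2.   -0.35  0.89 -1.64]
x 0.0195 y -0.0000 z -0.0001 rz 0.0002
(0.06, 0.022) [284.6 221.8]
(0.06, -0.022) [295.5 212.8]
(-0.06, 0.028) [315.9 248.4]
(0, 0.028) [299.1 235.4]
```

View pics/c4.png

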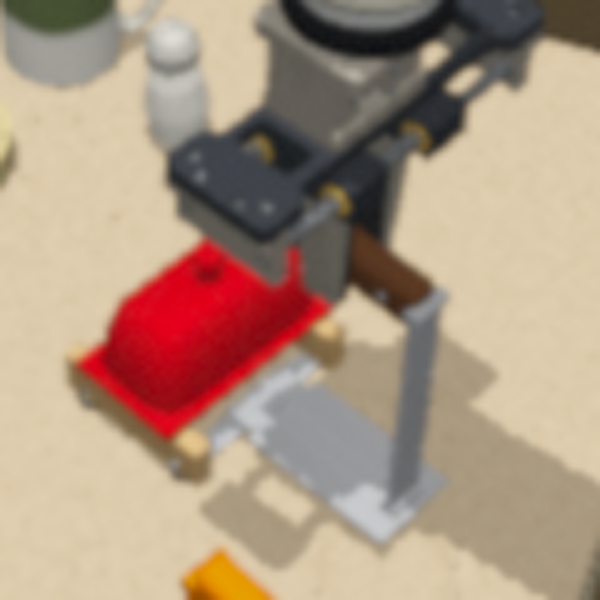

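The nose is entering centred between the runners, and the rear corner at about (316.6,249) matches the prediction. Continuing the insertion.

Request:
move_arm:
  motion:
    - {"jaw":-1,"x":0.0195,"y":0,"z":0,"rx":0,"ry":0,"rz":0}
    - {"jaw":-1,"x":0.0195,"y":0,"z":0,"rx":0,"ry":0,"rz":0}
    - {"jaw":-1,"x":0.0195,"y":0,"z":0,"rx":0,"ry":0,"rz":0}
    - {"jaw":-1,"x":0.0195,"y":0,"z":0,"rx":0,"ry":0,"rz":0}
    - {"jaw":-1,"x":0.0195,"y":0,"z":0,"rx":0,"ry":0,"rz":0}
    - {"jaw":-1,"x":0.0195,"y":0,"z":0,"rx":0,"ry":0,"rz":0}
    - {"jaw":-1,"x":0.0195,"y":0,"z":0,"rx":0,"ry":0,"rz":0}
    - {"jaw":-1,"x":0.0195,"y":0,"z":0,"rx":0,"ry":0,"rz":0}
    - {"jaw":-1,"x":0.0195,"y":0,"z":0,"rx":0,"ry":0,"rz":0}
    - {"jaw":-1,"x":0.0195,"y":0,"z":0,"rx":0,"ry":0,"rz":0}

```text
t: 12.35
tool_pos: [0.6111, -0.0588, 0.162]
tool_rot: [-3.085, 0.593, 0.0]
force: [0.7, 0.2, -2.6]
finger_gap: 0.0195
gripper_force: 50.0
```

Run:
```python
from h import *
from bench import read_camera
import cv2
p,y=state()
a=read_camera("scene");b=read_camera("top");cv2.imwrite("pics/t5raw.png",b)
k=lambda i:cv2.resize(i,(400,600),interpolation=cv2.INTER_CUBIC)
cv2.imwrite("pics/c5.png",np.hstack([k(a[140:260,240:320]),k(b[170:290,270:350])]))
for L in((-.06,.028),(-.06,-.028)):
    print(proj("scene",place([p[0],p[1],y],(*L,.019))).round(1))
```

```text
t 12.35 p [ 0.6111 -0.0588  0.162 ] yaw -0.3799 zax [-1.e-04  1.e-04 -1.e+00] F [ 0.7  0.2 -2.6] gap 0.0195 gf 49.96071696281433 q [-0.5   0.54  0.74  1.78 -0.43  0.99 -1.54]
[289.  227.6]
[302.8 215.9]
```

View pics/c5.png

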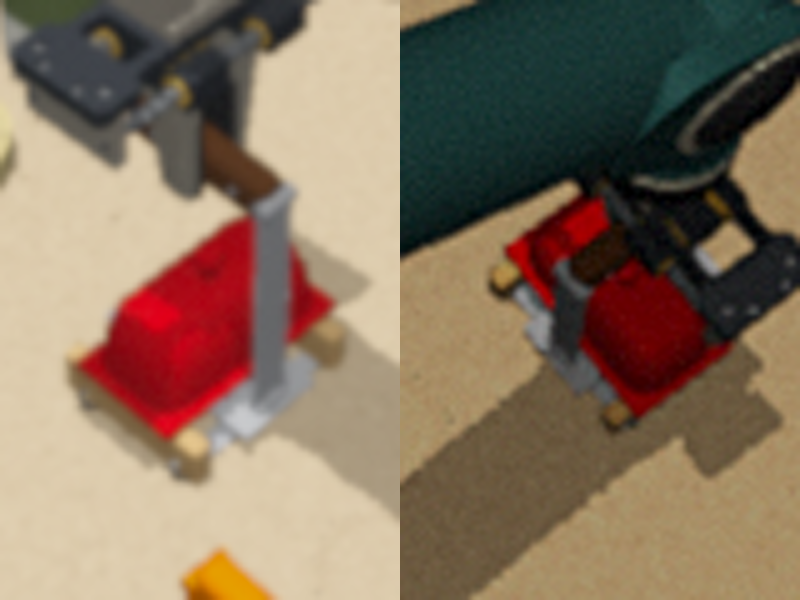

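The dish is centred over the blade and undisturbed. Lifting slowly.

Request:
move_arm:
  motion:
    - {"jaw":-1,"x":0,"y":0,"z":0,"rx":0,"ry":0,"rz":0}
    - {"jaw":-1,"x":0,"y":0,"z":-0.004,"rx":0,"ry":0,"rz":0}
    - {"jaw":-1,"x":0,"y":0,"z":-0.006,"rx":0,"ry":0,"rz":0}
    - {"jaw":-1,"x":0,"y":0,"z":-0.006,"rx":0,"ry":0,"rz":0}
    - {"jaw":-1,"x":0,"y":0,"z":-0.006,"rx":0,"ry":0,"rz":0}
    - {"jaw":-1,"x":0,"y":0,"z":-0.004,"rx":0,"ry":0,"rz":0}
    - {"jaw":-1,"x":0,"y":0,"z":-0.004,"rx":0,"ry":0,"rz":0}
    - {"jaw":-1,"x":0,"y":0,"z":-0.004,"rx":0,"ry":0,"rz":0}
    - {"jaw":-1,"x":0,"y":0,"z":-0.004,"rx":0,"ry":0,"rz":0}
    - {"jaw":-1,"x":0,"y":0,"z":-0.004,"rx":0,"ry":0,"rz":0}
  squeeze: 58

```text
t: 13.45
tool_pos: [0.6101, -0.0584, 0.1829]
tool_rot: [3.085, -0.593, -0.001]
force: [-0.7, -0.2, -4.9]
finger_gap: 0.0192
gripper_force: 58.0
```

Request:
move_arm:
  motion:
    - {"jaw":-1,"x":0,"y":0,"z":-0.006,"rx":0,"ry":0,"rz":0}
    - {"jaw":-1,"x":0,"y":0,"z":-0.008,"rx":0,"ry":0,"rz":0}
    - {"jaw":-1,"x":0,"y":0,"z":-0.01,"rx":0,"ry":0,"rz":0}
    - {"jaw":-1,"x":0,"y":0,"z":-0.01,"rx":0,"ry":0,"rz":0}
    - {"jaw":-1,"x":-0.002,"y":0,"z":-0.01,"rx":0,"ry":0,"rz":0}
    - {"jaw":-1,"x":-0.004,"y":0,"z":-0.01,"rx":0,"ry":0,"rz":0}
    - {"jaw":-1,"x":-0.006,"y":0,"z":-0.01,"rx":0,"ry":0,"rz":0}
    - {"jaw":-1,"x":-0.008,"y":0,"z":-0.01,"rx":0,"ry":0,"rz":0}
    - {"jaw":-1,"x":-0.008,"y":0,"z":-0.01,"rx":0,"ry":0,"rz":0}
    - {"jaw":-1,"x":-0.008,"y":0,"z":-0.01,"rx":0,"ry":0,"rz":0}

```text
t: 14.45
tool_pos: [0.5932, -0.0516, 0.2305]
tool_rot: [-3.085, 0.593, 0.0]
force: [-0.4, 0.6, -4.6]
finger_gap: 0.0197
gripper_force: 58.0
```

Request:
move_arm:
  motion:
    - {"jaw":-1,"x":-0.008,"y":0,"z":-0.01,"rx":0,"ry":0,"rz":0}
    - {"jaw":-1,"x":-0.008,"y":0,"z":-0.01,"rx":0,"ry":0,"rz":0}
    - {"jaw":-1,"x":-0.008,"y":0,"z":-0.01,"rx":0,"ry":0,"rz":0}
    - {"jaw":-1,"x":-0.008,"y":0,"z":-0.01,"rx":0,"ry":0,"rz":0}
    - {"jaw":-1,"x":-0.008,"y":0,"z":-0.01,"rx":0,"ry":0,"rz":0}
    - {"jaw":-1,"x":-0.006,"y":0,"z":-0.01,"rx":0,"ry":0,"rz":0}
    - {"jaw":-1,"x":-0.004,"y":0,"z":-0.01,"rx":0,"ry":0,"rz":0}
    - {"jaw":-1,"x":-0.002,"y":0,"z":-0.008,"rx":0,"ry":0,"rz":0}
    - {"jaw":-1,"x":0,"y":0,"z":-0.006,"rx":0,"ry":0,"rz":0}
    - {"jaw":-1,"x":0,"y":0,"z":-0.004,"rx":0,"ry":0,"rz":0}

```text
t: 15.45
tool_pos: [0.5697, -0.0422, 0.2744]
tool_rot: [-3.085, 0.593, -0.001]
force: [-0.3, 0.4, -4.9]
finger_gap: 0.0199
gripper_force: 58.0
```

Run:
```python
from h import *
from bench import read_camera
import cv2
p,y=state()
a=read_camera("scene");b=read_camera("top")
k=lambda i:cv2.resize(i,(400,600),interpolation=cv2.INTER_CUBIC)
cv2.imwrite("pics/c6.png",np.hstack([k(a[110:260,240:340]),k(b[150:300,250:350])]))
for L in((-.06,.028),(-.06,-.028),(.06,.022)):
    print(proj("scene",place([p[0],p[1],y],(*L,p[2]-.1436))).round(1))
```

```text
t 15.45 p [ 0.5697 -0.0422  0.2744] yaw -0.3799 zax [ 4.e-04 -0.e+00 -1.e+00] F [-0.3  0.4 -4.9] gap 0.0199 gf 57.9597008228302 q [-0.64  0.34  0.83  1.78 -0.27  1.15 -1.67]
[302.6 211.1]
[317.5 198.6]
[270.1 184.7]
```

View pics/c6.png

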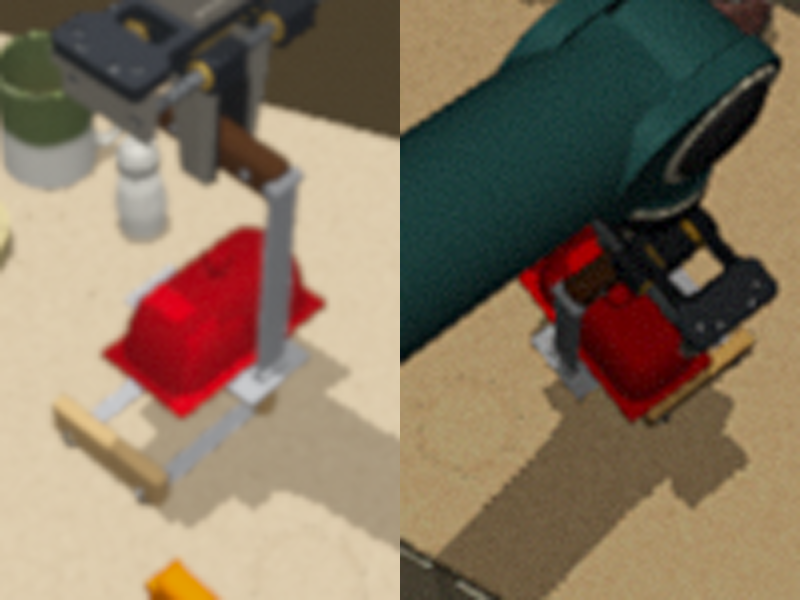

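Request:
move_arm:
  motion:
    - {"jaw":-1,"x":0,"y":0,"z":0,"rx":0,"ry":0,"rz":0}
    - {"jaw":-1,"x":0,"y":0,"z":0,"rx":0,"ry":0,"rz":0}
    - {"jaw":-1,"x":0,"y":0,"z":0,"rx":0,"ry":0,"rz":0}
    - {"jaw":-1,"x":0,"y":0,"z":0,"rx":0,"ry":0,"rz":0}
    - {"jaw":-1,"x":0,"y":0,"z":0,"rx":0,"ry":0,"rz":0}
    - {"jaw":-1,"x":0,"y":0,"z":0,"rx":0,"ry":0,"rz":0}
    - {"jaw":-1,"x":0,"y":0,"z":0,"rx":0,"ry":0,"rz":0}
    - {"jaw":-1,"x":0,"y":0,"z":0,"rx":0,"ry":0,"rz":0}
    - {"jaw":-1,"x":0,"y":0,"z":0,"rx":0,"ry":0,"rz":0}
    - {"jaw":-1,"x":0,"y":0,"z":0,"rx":0,"ry":0,"rz":0}

```text
t: 16.55
tool_pos: [0.5695, -0.0422, 0.2741]
tool_rot: [-3.085, 0.593, -0.0]
force: [-0.1, -0.5, -5.6]
finger_gap: 0.0195
gripper_force: 58.0
```

Run:
```python
from h import *
p,y=state()
w,d,z=.0375,.0675,p[2]-.1436+.0026
v=fit([("scene",(-w,d,z),(285.5,213.8)),("scene",(-w,-d,z),(321.2,185.8)),("scene",(w,d,z),(266.2,198))],[.57,-.04,-.38])
zb=p[2]-.1436
u=fit([("scene",(-.06,.028,zb),(305,210)),("scene",(-.06,-.028,zb),(317.8,197)),("scene",(.06,.022,zb),(272.5,184.3))],[.57,-.04,-.38])
e=v[:2]-u[:2];c,s=np.cos(y),np.sin(y);print("dish in blade",c*e[0]+s*e[1],-s*e[0]+c*e[1])
```

```text
t 16.55 p [ 0.5695 -0.0422  0.2741] yaw -0.3799 zax [ 1.e-04  1.e-04 -1.e+00] F [-0.1 -0.5 -5.6] gap 0.0195 gf 57.9596221446991 q [-0.64  0.34  0.83  1.78 -0.27  1.15 -1.67]
[ 0.5672 -0.0437 -0.3949] [[0.1, 0.5], [1.0, -0.5], [-1.6, -0.2]]
[ 0.5669 -0.0472 -0.3607] [[-0.2, -0.1], [1.5, 0.3], [-0.8, -0.2]]
dish in blade -0.0010233591717495423 0.003422496509485087
```

The dish sits about 1 and 3 mm from the blade's middle, 97 mm above the stand, and is still. Handing in.

```bash
python3 -c "
from bench import *
print(sign_off())"
```

```text
the job is handed in; nothing more can be done
None
```

I handed the job in with the dish level and still on the lifter, about 97 mm above the stand's top and within about 4 mm of the blade's middle; no verdict came back, and on the way to the lifter the wrist force once read about 24 N, probably the gripper brushing a cabinet knob.

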